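# Set the stock tags of the resistor bins

## Task

Set the four hinged stock tags on the spares rail to match the bins behind them: only the tags of the bins full of resistor tubes may have the face with the round disc turned up, every other tag its bar face. Push the wrong tags over gently with a fingertip, without pinching anything, until they lie fully down on the other side; leave the bins, the loose resistor tube, the slide's carriage and the instrument panel as they are.

Things in the scene. Friction and masses are not known exactly. Their poses are not given: they have to be found in the camera images.
- station: Spares station, fixed on the desk: aluminium base plate 3 mm thick with the tag rail, a 30 by 30 mm bar, 345 mm long along y, its top 33 mm above the desk. Origin on the desk under the middle of the rail; x points to the bins, y along the rail.
- holder_a: Tag holder A: a fixed V of folded stainless sheet, 58 mm along the rail, on top of the rail, its two wings ending 37 mm from the fold; a tag is hinged in the fold. Origin: centre of its underside, 33 mm above the desk. x points across the rail to the bins, y along the rail. The hinge line runs along y, 10 mm above the origin. The bin this tag speaks for stands straight behind it (along +x).
- holder_b: Tag holder B, the same as holder A, with its own tag and bin.
- holder_c: Tag holder C, the same as holder A, with its own tag and bin.
- holder_d: Tag holder D, the same as holder A, with its own tag and bin.
- flap_a (a joint): Hinge of holder A's tag, rad. 0: rests on the robot-side wing, rising 40 degrees from level, bar face up. 1.745: rests likewise on the bin-side wing, disc face up. Upright at 0.873; falls freely past it (35 g). Tag: aluminium, 52 mm wide (y), 3 mm thick, its free edge a smooth polished 6 mm round bead 60 mm from the hinge, overhanging the wing so a fingertip can catch it from outside.
- flap_b (a joint): Hinge of the tag on holder B, tag and values the same.
- flap_c (a joint): Hinge of the tag on holder C, tag and values the same.
- flap_d (a joint): Hinge of the tag on holder D, tag and values the same.
- bin_a: FULL bin: packed with nine grey ceramic resistor tubes, up to 51 mm above its underside. Grey sheet bin, 100 mm deep (x) by 66 mm wide (y) by 50 mm high, loose, standing 175 mm behind the hinge line of its tag (front wall 125 mm behind it, 35 mm high), 80 mm between neighbouring bins and tags. Origin: centre of its underside, 3 mm above the desk.
- bin_b: EMPTY bin, nothing in it; otherwise like bin A.
- bin_c: FULL bin: packed with nine resistor tubes, like bin A.
- bin_d: NEARLY EMPTY bin: a single resistor tube left on its floor, so not full; otherwise like bin A.
- resistor: Loose grey ceramic resistor tube, 22 mm thick, 90 mm long (x), with two flat lugs, lying on the desk on the robot's side of the rail; 24 mm high. Origin on the desk under its middle. Bystander.
- carriage_pin (a point): Top of the pin on the steel carriage (46 by 40 mm) of the linear slide, 52 mm above the desk; the slide is 200 by 44 mm, on the left of the desk. Bystander.
- panel: Small fixed instrument panel, 200 (x) by 110 (y) by 43 mm, on the right of the desk, with a blue glass pilot lamp, two brass binding posts and an aluminium handle, up to 80 mm above the desk. Origin: centre of its underside. Bystander.
- seat_a (a point): Fixed point 175 mm behind the hinge of the tag on holder A, at the level of the base plate's top: the centre of the bin that this tag speaks for.
- seat_b (a point): Fixed point 175 mm behind the hinge of the tag on holder B, at the level of the base plate's top: the centre of the bin that this tag speaks for.
- seat_c (a point): Fixed point 175 mm behind the hinge of the tag on holder C, at the level of the base plate's top: the centre of the bin that this tag speaks for.
- seat_d (a point): Fixed point 175 mm behind the hinge of the tag on holder D, at the level of the base plate's top: the centre of the bin that this tag speaks for.
Not all that is in view belongs to the job. Leave any red look-alike of the bin_a alone. Leave any orange look-alike of the bin_c alone.

How it is judged:
By the outcome, as a careful person would: the job done as asked, in the order asked, and still so for the second after the job is handed in, with the robot touching nothing.
It also fails if it takes over 40 s, if anything falls off the work surface, if the arm or the gripper's body presses on something with over 40 N, if the wrist force passes 120 N, or if a joint passes its speed limit or range.

## Robot

A 7-joint arm with a two-finger parallel gripper is mounted at the origin on the work surface. World frame = base frame: x ahead of the robot, y to its left, z up, the work surface at z = 0. Lengths are in m, angles in rad, forces in N, time in s.
With the tool pointing down it reaches from about 0.4 to 0.875 m from the base axis. Payload 19.3 kg.
Tool frame: the origin (TCP) lies at the very end of the fingers, on their centre line; the grasp point (between the pads) lies 19 mm behind it; z points along the fingers, y is the direction in which the jaws open and shut (so a half turn about z gives the same grasp; the last joint's range is limited). The gripper opens to 85 mm and grips with 20 to 120 N. Pads are 22 mm wide; open, the fingers measure 114 mm over their backs; the gripper's body (76 mm by 85 mm) begins 54 mm behind the grasp point. The pads swing forward as they close: fully open they stand 13 mm farther back than shut.
Start: joints at [-1.228, 0.521, -0.036, 1.599, 0.021, 1.021, -0.113], TCP at [0.251, 0.572, 0.231] pointing down, gripper open.
Joint ranges: [-2.91, 2.91], [-0.3, 2.13], [-1.5, 1.42], [0.17, 2.43], [-1.26, 4.41], [0.16, 1.93], [-2.52, 2.52]. Speed limits (rad/s): [1.89, 1.89, 2.39, 2.39, 3.01, 3.01, 3.01].

## Interface

Orientations are given as [roll, pitch, yaw] about the fixed x, y, z axes, in that order (R = Rz(yaw) Ry(pitch) Rx(roll)).
In Python, from workcell import bot, vision, job_done gives the robot as it stands.
- The arm moves only by the tool arm_command, never from a script. Its arguments are lists of equal length, an entry for each row: "gripper": the finger opening in cm, from 0 to 8.54; "slide": the shift along the tool's x, y, z in cm, a list of three; "turn": the turn, a rotation vector about the tool's x, y, z in degrees, a list of three. A call has 1 to 5 rows; each row is the pose to reach, as a shift and turn from the pose commanded when the call began, along the tool's axes at that moment; what a row does not reach only later rows make up. A row lasts 1/8 s, in which the tool goes at most 62.5 mm and 10.7 degrees, less where a joint would pass 70% of its speed; a pose out of reach is approached as far as the arm can. A call with a gripper value outside its range is refused whole. The fingers move at their own pace and stop on an object; "force" is the grip in N (left out, the last holds). Time passes only in rows, so rows that repeat a pose let the fingers close. It gives the time, the measured TCP pose, the force and the opening at its end, in the units of the state.
- bot.observe(): the state, without advancing time (a new reading comes with each control period).
- vision.grab_frame(name): name is "scene" or "top" or "wrist"; returns the picture (384x512x3 uint8, blue, green, red); there is no depth.
- vision.camera_model(name): a dict with "mtx" (3x3 intrinsics, pixels), "k1" (the pictures are not rectified: a ray, as slopes to the right and down, at radius r is drawn at 1 + k1 r^2 times it, then the intrinsics apply), "T" (4x4, takes a point from camera to world coordinates). Camera axes: x right, y down, z forward; pixel columns grow to the right and rows downward; lengths in m; the calibration is good to about 2 mm. A picture is of the moment at which its call begins: read the wrist's pose just before it. camera_model takes no time and is no camera call; for the wrist camera it gives the pose at the moment of the call.
- job_done(): hands the job in, once; it reports no verdict.
The state is a dict: "clock": time; "qpos": joint angles; "qd": joint speeds; "joint_efforts": joint torques, N m; "position": TCP position; "tool_rot": TCP orientation; "force": force on the tool from outside, world axes, zero at the start; "moment": the same for the moment, N m; "grip_width": finger opening in m.
Only numpy, scipy, OpenCV 4.12 (cv2) and the standard library are available. Lean on these libraries where they do the work, as an engineer would, in place of code of your own. Each camera call takes 0.05 s, during which the arm holds its last target. There are 200 camera calls.

## Working session

There is one attempt and no reset: what is moved stays moved. The work goes in short steps, Python scripts to look and compute and a tool call to move; the robot and the scene stay as the last step left them, time stands still between calls to the robot, and variables do not carry over. Pictures are saved under pics/ and viewed, about 8 in all and at most 12, crops included, and the job is handed in when it is done.

Besides the shell and the picture viewer there is one more tool, called after "Emit:" by a JSON object that holds its "op" and its "data". arm_command: Moves the arm, as the interface text tells. Its arguments: {"type":"object","properties":{"gripper":{"type":"array","items":{"type":"number"}},"slide":{"type":"array","items":{"type":"array","items":{"type":"number"}}},"turn":{"type":"array","items":{"type":"array","items":{"type":"number"}}},"force":{"type":"number"}},"required":["gripper","slide","turn"]}

```bash
mkdir -p pics; ls
python3 - <<'E'
from workcell import bot, vision
import cv2, numpy as np
s=bot.observe(); print({k:np.round(v,3) for k,v in s.items()})
for n in ("scene","top"):
    f=vision.grab_frame(n); cv2.imwrite(f"pics/{n}0.png",cv2.resize(f,(800,600),interpolation=cv2.INTER_CUBIC))
    m=vision.camera_model(n); print(n,np.round(m["mtx"],1).tolist(),m["k1"],np.round(m["T"],3).tolist())
E
```

```text
pics
{'clock': np.float64(0.0), 'qpos': array([-1.228,  0.522, -0.036,  1.6  ,  0.021,  1.021, -0.113]), 'qd': array([ 0.   , -0.002, -0.001, -0.001, -0.   , -0.   ,  0.002]), 'joint_efforts': array([ 1.0000e-03, -9.2712e+01,  1.9800e+00, -3.6992e+01,  1.8000e-02,
        8.0000e-03, -0.0000e+00]), 'position': array([0.251, 0.572, 0.231]), 'tool_rot': array([-3.141,  0.   ,  2.729]), 'force': array([-0.401,  0.976, -0.168]), 'moment': array([-0.009, -0.021, -0.091]), 'grip_width': np.float64(0.085)}
scene [[393.4, 0.0, 259.2], [0.0, 393.4, 195.9], [0.0, 0.0, 1.0]] 0.006374331797071057 [[-0.668, 0.477, -0.571, 1.177], [0.744, 0.408, -0.529, 0.573], [-0.019, -0.778, -0.628, 0.77], [0.0, 0.0, 0.0, 1.0]]
top [[390.6, 0.0, 255.9], [0.0, 390.6, 193.3], [0.0, 0.0, 1.0]] -0.06671374445541597 [[0.022, -0.997, 0.069, 0.489], [-1.0, -0.022, 0.006, 0.003], [-0.004, -0.069, -0.998, 1.365], [0.0, 0.0, 0.0, 1.0]]
```

View pics/scene0.png

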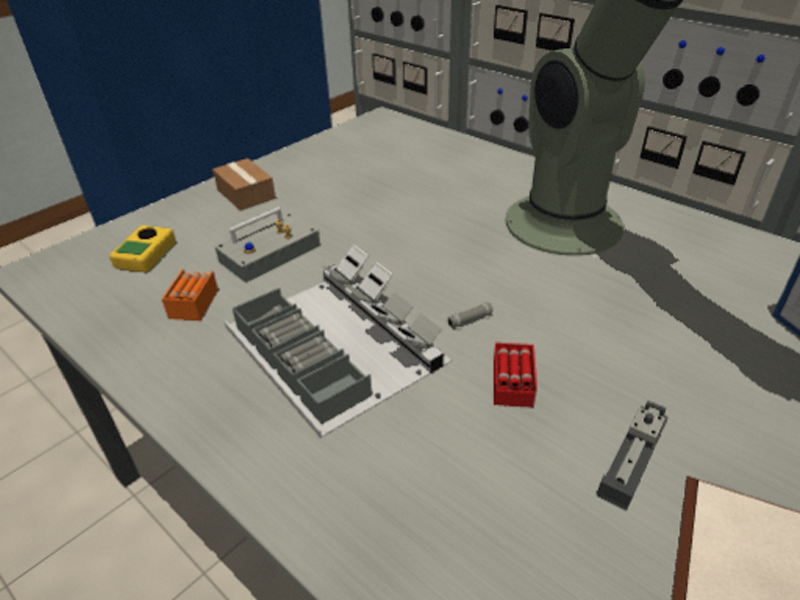

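View pics/top0.png

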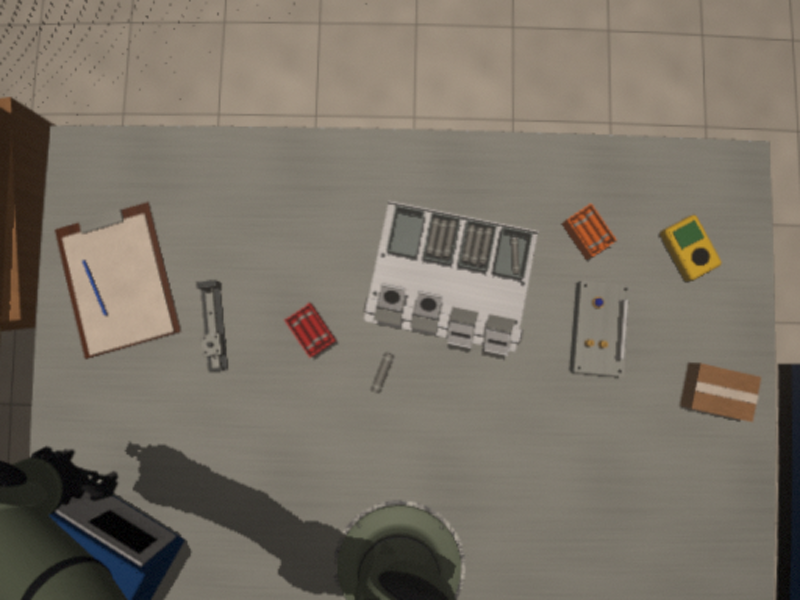

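Scene: left to right, the bins are empty, full, full and single tube. The tags at top-view pixels (391,300), (428,307), (461,325) and (499,335) show disc, disc, bar and bar. So tag 1 (empty bin) and tag 3 (full bin) are wrong.

```bash
cat > h.py <<'E'
import cv2, numpy as np
from workcell import bot, vision
from scipy.spatial.transform import Rotation as R
def px2w(m,uv,z):
    K,k1,T=m["mtx"],m["k1"],m["T"]
    d=((np.array(uv,float)-K[:2,2])/[K[0,0],K[1,1]]); r=d.copy()
    for _ in range(20): r=d/(1+k1*(r@r))
    v=T[:3,:3]@[*r,1]; o=T[:3,3]
    return o+v*(z-o[2])/v[2]
def w2px(m,P):
    K,k1,T=m["mtx"],m["k1"],m["T"]
    c=T[:3,:3].T@(np.array(P)-T[:3,3]); s=c[:2]/c[2]; s=s*(1+k1*(s@s))
    return s*[K[0,0],K[1,1]]+K[:2,2]
E
python3 - <<'E'
from h import *
f=cv2.imread("pics/top0.png"); 
c=f[195:365,355:545]; cv2.imwrite("pics/topc.png",cv2.resize(c,None,fx=3.5,fy=3.5,interpolation=cv2.INTER_CUBIC))
E
```

```text
(no output)
```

View pics/topc.png

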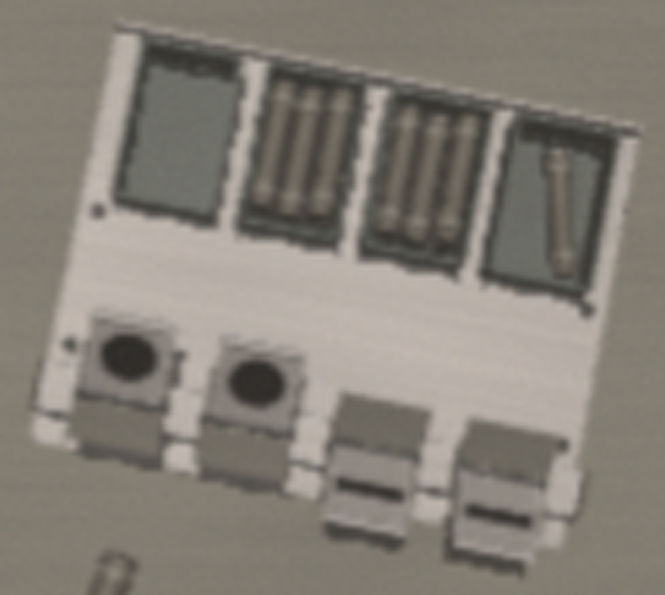

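Hinge folds in the crop are at about (123,398), (250,425), (374,451) and (500,478).

Run:
```python
from h import *
m=vision.camera_model("top")
o=lambda x,y:((355+x/3.5+.5)*.64-.5,(195+y/3.5+.5)*.64-.5)
def P(l,z): return np.array([px2w(m,o(*p),z) for p in l])
F=P([(123,398),(250,425),(374,451),(500,478)],.043); B=P([(182,128),(304,158),(425,184),(549,213)],.048)
print(np.round(F,3),np.linalg.norm(np.diff(F,axis=0),axis=1)); print(np.round(B,3),np.linalg.norm(B-F,axis=1))
d=F[0]-F[3]; print("yaw",np.degrees(np.arctan2(-d[0],d[1])), [np.degrees(np.arctan2(*(b-f)[[1,0]])) for b,f in zip(B,F)])
print(P([(105,590)],.015), P([(118,25),(638,130)],.003))
s=bot.observe(); w=vision.camera_model("wrist"); Rt=R.from_euler("xyz",s["tool_rot"]).as_matrix()
print(Rt.round(3).tolist(), "cam in tool",(Rt.T@(w["T"][:3,3]-s["position"])).round(3),(Rt.T@w["T"][:3,:3]).round(2).tolist(), w["mtx"].round(0).tolist())
```

```text
[[ 0.566  0.032  0.043]
 [ 0.551 -0.047  0.043]
 [ 0.536 -0.124  0.043]
 [ 0.521 -0.202  0.043]] [0.08043949 0.07840905 0.07977601]
[[ 0.735 -0.001  0.048]
 [ 0.718 -0.077  0.048]
 [ 0.703 -0.153  0.048]
 [ 0.687 -0.23   0.048]] [0.17232272 0.16965833 0.16920407 0.16771547]
yaw -10.745849586580622 [np.float64(-11.02371768968557), np.float64(-10.283895606724842), np.float64(-9.811990009932275), np.float64(-9.62021015335788)]
[[0.44625335 0.04125616 0.015     ]] [[ 0.81005188  0.04191648  0.003     ]
 [ 0.74895858 -0.29568269  0.003     ]]
[[-0.916, 0.401, -0.0], [0.401, 0.916, -0.001], [-0.0, -0.001, -1.0]] cam in tool [ 0.079 -0.    -0.143] [[-0.0, -0.95, -0.31], [1.0, -0.0, 0.0], [-0.0, -0.31, 0.95]] [[281.0, 0.0, 257.0], [0.0, 281.0, 191.0], [0.0, 0.0, 1.0]]
```

Emit:
{"op": "arm_command", "data": {"gripper": [0,0,0,0,0], "slide": [[-5,-3,0.3],[-10.5,-6.5,0.6],[-16,-10,0.9],[-21,-13,1.2],[-26,-16,1.5]], "turn": [[0,0,-3],[0,0,-6],[0,0,-9],[0,0,-12],[0,0,-13.2]]}}

```text
clock: 0.72
position: [0.4256, 0.3196, 0.2161]
tool_rot: [-3.141, -0.0, 2.96]
force: [1.5, 1.8, -1.1]
grip_width: 0.0001
```

Emit:
{"op": "arm_command", "data": {"gripper": [0,0,0,0,0], "slide": [[-4,-4,0.3],[-8.4,-8.4,0.6],[-12.8,-12.8,0.9],[-17.2,-17.2,1.2],[-21.6,-21.6,1.5]], "turn": [[0,0,0],[0,0,0],[0,0,0],[0,0,0],[0,0,0]]}}

```text
clock: 1.35
position: [0.5988, 0.0682, 0.2011]
tool_rot: [3.142, -0.0, 2.959]
force: [0.8, 1.0, 0.1]
grip_width: -0.0
```

Emit:
{"op": "arm_command", "data": {"gripper": [0,0,0,0], "slide": [[-2.5,-2.5,0],[-4.2,-4.2,0],[-4.2,-4.2,0],[-4.2,-4.2,0]], "turn": [[0,0,0],[0,0,0],[0,0,0],[0,0,0]]}}

```text
clock: 1.85
position: [0.6312, 0.0225, 0.2012]
tool_rot: [3.141, -0.001, 2.961]
force: [-0.6, 0.0, 0.3]
grip_width: 0.0004
```

Run:
```python
from h import *
s=bot.observe(); print(s["position"],s["tool_rot"],s["clock"])
w=vision.camera_model("wrist"); f=vision.grab_frame("wrist"); np.save("w1.npy",w["T"])
cv2.imwrite("pics/w1raw.png",f)
cv2.imwrite("pics/w1.png",cv2.resize(f,(800,600),interpolation=cv2.INTER_CUBIC))
```

```text
[0.63115387 0.02252392 0.20120017] [ 3.14108317e+00 -5.96502776e-04  2.96065813e+00] 1.85
```

View pics/w1.png

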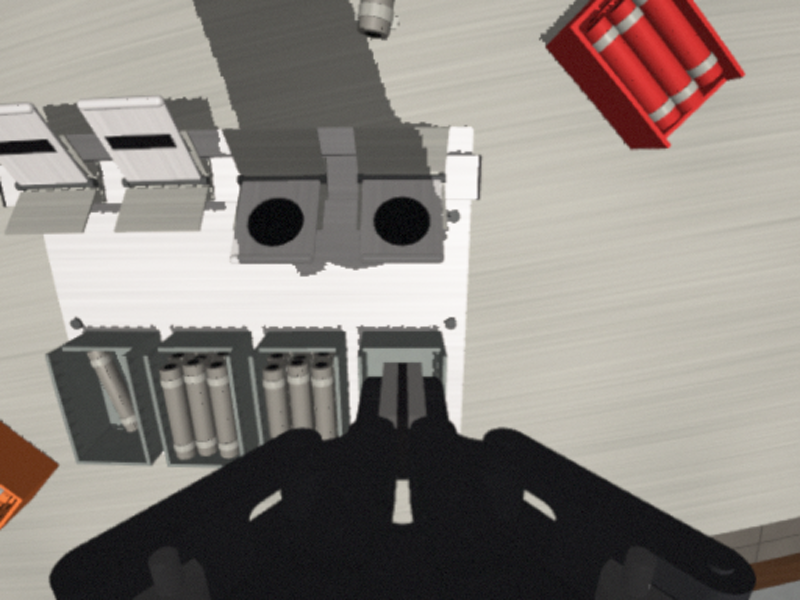

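The wrist view confirms that tag 1 shows its disc (hinge (402,179), bead (402,259)) with an empty bin. Tag 3 shows its bar (hinge (162,184), bead (124,102)) with a full bin.

Run:
```python
from h import *
m=vision.camera_model("wrist"); s=bot.observe()
q=lambda x,y,z: px2w(m,((x+.5)*.64-.5,(y+.5)*.64-.5),z)
Rt=R.from_euler("xyz",s["tool_rot"]).as_matrix()
for n,l in {"1":[(402,179,.043),(402,259,.0816)],"3":[(162,184,.043),(124,102,.0816)],"rail ends":[(214,207,.033)],"binfront1":[(402,330,.038)],"bin1L/R":[(360,352,.038),(443,352,.038)]}.items():
    for p in l: P=q(*p); print(n,P.round(4),"tool:",(Rt.T@(P-s["position"])*100).round(2))
```

```text
1 [0.5663 0.0346 0.043 ] tool: [ 6.59 -0.   15.84]
1 [0.6114 0.0263 0.0816] tool: [ 2.01 -0.   11.97]
3 [ 0.5387 -0.1263  0.043 ] tool: [  6.41 -16.32  15.83]
3 [ 0.4923 -0.1129  0.0816] tool: [ 11.23 -15.83  11.97]
rail ends [ 0.5608 -0.0997  0.033 ] tool: [  4.72 -13.31  16.83]
binfront1 [0.6745 0.0148 0.038 ] tool: [-4.41 -0.   16.33]
bin1L/R [ 0.6866 -0.02    0.038 ] tool: [-6.22 -3.21 16.33]
bin1L/R [0.698  0.0424 0.038 ] tool: [-6.23  3.13 16.33]
```

Emit:
{"op": "arm_command", "data": {"gripper": [0,0,0,0,0], "slide": [[-0.8,0,3],[-0.8,0,7],[-0.8,0,10.5],[-0.8,0,12.7],[-0.8,0,12.7]], "turn": [[0,0,0],[0,0,0],[0,0,0],[0,0,0],[0,0,0]]}}

```text
clock: 2.52
position: [0.6383, 0.0208, 0.0731]
tool_rot: [-3.141, -0.003, 2.961]
force: [0.8, -0.3, -0.0]
grip_width: 0.0
```

Emit:
{"op": "arm_command", "data": {"gripper": [0,0,0,0,0], "slide": [[0.5,0,0],[1,0,0],[1.5,0,0],[2,0,-0.3],[2.5,0,-0.8]], "turn": [[0,0,0],[0,0,0],[0,0,0],[0,0,0],[0,0,0]]}}

```text
clock: 3.15
position: [0.6145, 0.0242, 0.0827]
tool_rot: [-3.142, -0.0, 2.959]
force: [0.3, 0.1, 1.5]
grip_width: -0.0001
```

Run:
```python
from h import *
f=vision.grab_frame("wrist")
cv2.imwrite("pics/w2.png",f[40:300,100:440])
s=bot.observe(); print(s["position"],s["force"])
```

```text
[0.61433939 0.02436853 0.08331089] [1.3046203  0.68537233 1.39524596]
```

View pics/w2.png

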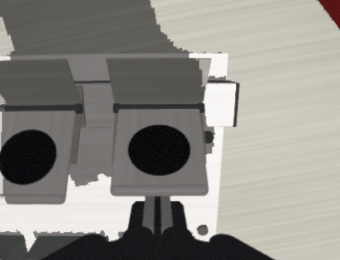

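The closed fingers sit just under tag 1's bead, around (158,193), with light contact. I'll continue along the arc.

Emit:
{"op": "arm_command", "data": {"gripper": [0,0,0,0,0], "slide": [[0.5,0,-0.3],[1.0,0,-0.6],[1.5,0,-0.8],[2.0,0,-0.9],[2.5,0,-1.0]], "turn": [[0,0,0],[0,0,0],[0,0,0],[0,0,0],[0,0,0]]}}

```text
clock: 3.82
position: [0.5899, 0.0287, 0.0923]
tool_rot: [-3.142, -0.0, 2.959]
force: [1.0, -0.4, 0.0]
grip_width: -0.0001
```

Emit:
{"op": "arm_command", "data": {"gripper": [0,0,0,0,0], "slide": [[0.4,0,0],[0.8,0,0],[1.2,0,0],[1.6,0,0],[1.6,0,0]], "turn": [[0,0,0],[0,0,0],[0,0,0],[0,0,0],[0,0,0]]}}

```text
clock: 4.45
position: [0.5743, 0.0317, 0.0923]
tool_rot: [-3.142, -0.0, 2.959]
force: [-0.9, -0.8, 0.5]
grip_width: 0.0
```

Run:
```python
from h import *
f=vision.grab_frame("wrist")
cv2.imwrite("pics/w3.png",f[0:300,60:440])
s=bot.observe(); print(s["position"],s["force"])
```

```text
[0.57458295 0.03161188 0.09233842] [ 0.30510507  0.03071539 -0.2019338 ]
```

View pics/w3.png

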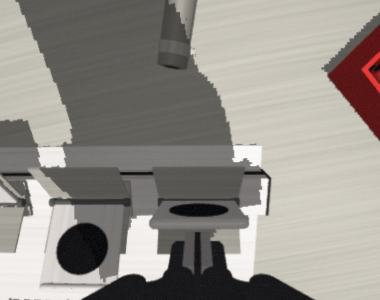

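Tag 1 is nearly upright, with its bead at about (200,212). I'll push it the last bit past vertical.

Emit:
{"op": "arm_command", "data": {"gripper": [0,0,0,0,0], "slide": [[0.4,0,0],[0.8,0,0],[1.2,0,0],[1.6,0,0],[1.8,0,0]], "turn": [[0,0,0],[0,0,0],[0,0,0],[0,0,0],[0,0,0]]}}

```text
clock: 5.12
position: [0.5566, 0.035, 0.0924]
tool_rot: [3.142, -0.0, 2.959]
force: [-0.2, 0.3, -0.2]
grip_width: 0.0001
```

Emit:
{"op": "arm_command", "data": {"gripper": [0,0,0,0,0], "slide": [[-0.5,0,-1],[-1,0,-4],[-1,0,-8],[-1,0,-10],[-1,0,-10]], "turn": [[0,0,0],[0,0,0],[0,0,0],[0,0,0],[0,0,0]]}}

```text
clock: 5.75
position: [0.5679, 0.033, 0.1943]
tool_rot: [3.141, 0.003, 2.959]
force: [-0.9, 0.2, -0.2]
grip_width: 0.0001
```

Run:
```python
from h import *
f=vision.grab_frame("wrist")
cv2.imwrite("pics/w4.png",f)
s=bot.observe(); print(s["position"],s["tool_rot"],s["force"])
Rt=R.from_euler("xyz",s["tool_rot"]).as_matrix()
for P in ([.5387,-.1263,.043],[.4923,-.1129,.0816]): print((Rt.T@(np.array(P)-s["position"])*100).round(2))
```

```text
[0.56723057 0.03298567 0.19305297] [3.14115393e+00 1.41726291e-03 2.95901310e+00] [0.05729007 0.17239051 0.14411914]
[ -0.07 -16.19  15.  ]
[  4.74 -15.71  11.13]
```

View pics/w4.png

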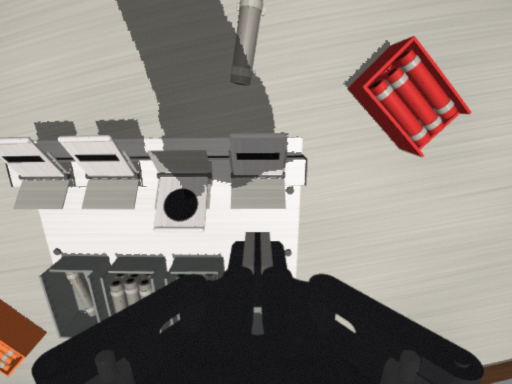

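Tag 1 now shows its bar at (258,156), lying on the robot side. Tag 3 is the second from the left, at (98,158). I'll go to its robot side.

Emit:
{"op": "arm_command", "data": {"gripper": [0,0,0,0,0], "slide": [[1.5,-3.5,0],[3.5,-8,0],[5.5,-12,0],[7.3,-16,0],[7.3,-16,0]], "turn": [[0,0,0],[0,0,0],[0,0,0],[0,0,0],[0,0,0]]}}

```text
clock: 6.42
position: [0.4641, -0.1136, 0.1919]
tool_rot: [-3.141, -0.001, 2.955]
force: [0.8, 0.9, -0.7]
grip_width: -0.0001
```

Emit:
{"op": "arm_command", "data": {"gripper": [0,0,0,0,0], "slide": [[0,0,3],[0,0,7],[0,0,10.5],[0,0,12],[0,0,12]], "turn": [[0,0,0],[0,0,0],[0,0,0],[0,0,0],[0,0,0]]}}

```text
clock: 7.05
position: [0.4657, -0.1107, 0.0717]
tool_rot: [-3.142, -0.002, 2.96]
force: [-0.3, -0.2, 0.8]
grip_width: 0.0004
```

Run:
```python
from h import *
f=vision.grab_frame("wrist")
cv2.imwrite("pics/w5.png",f)
s=bot.observe(); print(s["position"],s["tool_rot"],s["force"])
Rt=R.from_euler("xyz",s["tool_rot"]).as_matrix()
for P in ([.5387,-.1263,.043],[.4923,-.1129,.0816]): print((Rt.T@(np.array(P)-s["position"])*100).round(2))
```

```text
[ 0.46614834 -0.11087499  0.07259633] [-3.14157904e+00 -2.48678704e-04  2.95937423e+00] [0.27908965 0.50792068 0.51582122]
[-7.42 -0.2   2.96]
[-2.61  0.27 -0.9 ]
```

View pics/w5.png

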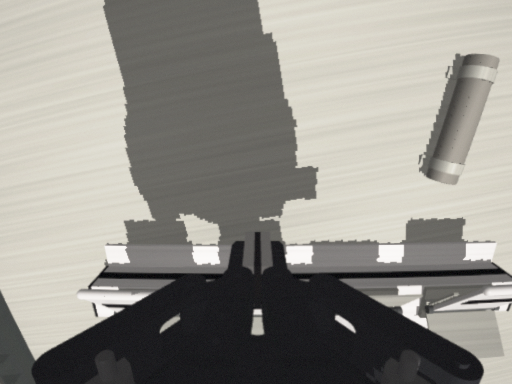

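The fingertip is outside the bead and centred on tag 3. I'll push it along the same arc.

Emit:
{"op": "arm_command", "data": {"gripper": [0,0,0,0,0], "slide": [[-0.6,0,0],[-1.1,0,0],[-1.6,0,0],[-2.1,0,-0.5],[-2.6,0,-1.0]], "turn": [[0,0,0],[0,0,0],[0,0,0],[0,0,0],[0,0,0]]}}

```text
clock: 7.72
position: [0.4919, -0.1158, 0.0828]
tool_rot: [-3.142, 0.0, 2.959]
force: [-0.4, 0.2, -0.4]
grip_width: -0.0001
```

Emit:
{"op": "arm_command", "data": {"gripper": [0,0,0,0,0], "slide": [[-0.5,0,-0.3],[-1.0,0,-0.6],[-1.5,0,-0.8],[-2.0,0,-0.9],[-2.5,0,-1.0]], "turn": [[0,0,0],[0,0,0],[0,0,0],[0,0,0],[0,0,0]]}}

```text
clock: 8.35
position: [0.5163, -0.1204, 0.0923]
tool_rot: [-3.142, -0.0, 2.959]
force: [-0.0, -0.6, 0.1]
grip_width: -0.0
```

Emit:
{"op": "arm_command", "data": {"gripper": [0,0,0,0,0], "slide": [[-0.4,0,0],[-0.8,0,0],[-1.2,0,0],[-1.6,0,0],[-2.0,0,0]], "turn": [[0,0,0],[0,0,0],[0,0,0],[0,0,0],[0,0,0]]}}

```text
clock: 8.98
position: [0.536, -0.124, 0.0923]
tool_rot: [-3.142, -0.0, 2.959]
force: [0.6, -0.7, 0.7]
grip_width: 0.0001
```

Emit:
{"op": "arm_command", "data": {"gripper": [0,0,0,0,0], "slide": [[-0.4,0,0],[-0.8,0,0],[-1.2,0,0],[-1.5,0,0],[-1.5,0,0]], "turn": [[0,0,0],[0,0,0],[0,0,0],[0,0,0],[0,0,0]]}}

```text
clock: 9.6
position: [0.5506, -0.1267, 0.0923]
tool_rot: [-3.142, 0.0, 2.959]
force: [-0.3, -0.0, 0.5]
grip_width: -0.0002
```

Emit:
{"op": "arm_command", "data": {"gripper": [0,0,0,0,0], "slide": [[0.5,0,-1],[1,0,-4],[1,0,-8],[1,0,-12],[1,0,-12]], "turn": [[0,0,0],[0,0,0],[0,0,0],[0,0,0],[0,0,0]]}}

```text
clock: 10.22
position: [0.5416, -0.1251, 0.2157]
tool_rot: [3.141, 0.005, 2.959]
force: [0.2, 0.3, -0.3]
grip_width: -0.0003
```

Run:
```python
from h import *
f=vision.grab_frame("wrist")
cv2.imwrite("pics/w6.png",f)
s=bot.observe(); print(s["position"],s["force"])
```

```text
[ 0.54079889 -0.12490228  0.21390236] [-0.45377667  0.26703682 -1.08437719]
```

View pics/w6.png

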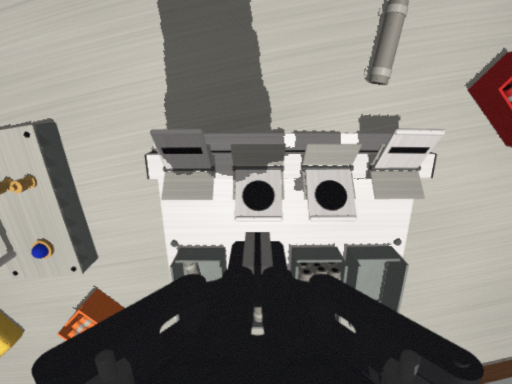

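Left to right in the image, the tags are now bar (180,150), disc (258,195), disc (331,195) and bar (408,150). The middle two belong to the full bins. All four lie flat and the bins and tube haven't moved, so I'm handing in.

```bash
python3 -c "
from workcell import job_done; print(job_done())"
```

```text
the job is handed in; nothing more can be done
None
```

I turned the two wrong tags and handed the job in at about 10 s of the 40 s limit. Both were pushed over with the closed fingertip, without pinching anything.

- **Empty bin (robot's far left):** its tag showed the disc, and I pushed it over to its bar face.
- **Right-hand full bin of the middle two:** its tag showed the bar, and I pushed it over to its disc face.
- **Other two tags:** they were already right, and I left them alone.

**Last checks:** the final wrist picture showed, in order along the rail, bar, disc, disc, bar, all lying fully down. The two discs are on the full bins. The force readings after each push stayed under about 2 N, and the gripper was about 0.21 m above the desk, clear of everything.

The bins, loose tube and panel looked undisturbed where they were in view. The slide's carriage was not in that last picture, but the arm only passed it from well above. No checks failed or disagreed.

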